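# Turn the instrument rack over against the splash stop

### The job

On the packing counter one instrument rack lies ribs down; turn it over so that it can be loaded. With the fingers, gently push it along the counter into the coved splash stop until it tips up and leans there, then tip its raised edge back over so that it falls over and lies flat on the counter in front of the stop, ribs up. Do not pinch it or lift it off the counter, and leave the other rack and everything else where it is.

Things in the scene. Friction and masses are not known exactly. Their poses are not given: they have to be found in the camera images.
- rack: Rack to turn over: aluminium plate 100 (x) by 80 (y) by 4 mm, about 0.12 kg, one face smooth, the other with two ribs (76 mm along x, 8 wide, 6 high, at y = -24 and 24 mm). It starts ribs down: plate 6 to 10 mm above the counter. Origin: centre of the rib side, level with the rib tops; z points out of the smooth face: up at the start, down (origin 10 mm high) once turned. Friction 0.8.
- rack_edge_a (a point): Middle of the rack's -x edge (80 mm long, half plate thickness): at the start the edge away from the stop, the one to push on. The ribs end 12 mm short of it.
- rack_edge_b (a point): Middle of the rack's +x edge (80 mm long, half plate thickness): at the start roughly parallel to the stop and 5 to 40 mm before its cove. It rides up the cove when the rack is pushed.
- rack_edge_c (a point): Middle of the rack's -y edge, at half plate thickness.
- rack_edge_d (a point): Middle of the rack's +y edge, at half plate thickness.
- stop: Bright metal stop fixed to the counter, 340 mm long along its y, with a slippery coved front (friction 0.28). Origin: on the counter, mid-length, on the line where the cove begins. +x points level into the cove, away from the robot. The cove rises in flats from (x, z) = (0, 0) to (17, 12), (25.5, 22), (32, 34), (35, 44) and (37, 56) mm.
- stop_rim (a point): Middle of the stop's top rim, 56 mm high, 4 mm thick (x 37 to 41 mm); behind it a sheer drop to a 3 mm flange that ends at x = 71 mm. A rack pushed home leans on the rim by itself at about 53 degrees: edge_a on the counter near x = -14 mm, edge_b about 82 mm high near x = 46 mm, overhanging the rim; drawn back by that edge it topples towards the robot.
- other_rack: A second rack of the same make, already lying ribs up (smooth face on the counter, rib tops 10 mm high), before the same stop, to the left or right of the first. Origin: centre of its underside. Leave it.
- bur_jar: Bystander: small glass jar, 30 mm across, 42 mm high, standing between the two racks. Origin: centre of its base.
- mirror: Bystander: steel mouth mirror lying along its x, 155 mm long, handle 8 mm thick, outside the racks on the left. Origin: on the counter under its handle.
- cup: Bystander: open steel cup, 64 mm across, 55 mm high, outside the racks on the right. Origin: centre of its base.
- spray: Bystander: white bottle, 64 mm across, 170 mm high, on the right. Origin: centre of its base.
- tray: Bystander: empty shallow steel tray, 160 by 100 by 25 mm, on the left. Origin: centre of its base.
- tape: Bystander: white roll of pouch tape, 90 mm across, 20 mm high, on the right. Origin: centre of its base.
Not all that is in view belongs to the job. Leave any blue or yellow look-alike of the rack alone.

How it is judged (in metres and radians):
On the way:
1. the rack is tipped up by more than 40 degrees and leans on the stop (angle between rack's own z axis and vertical between 0.7 and 1.6 rad and contact force between rack and stop above 0.05 N), for 0.1 s.
At the end, for the whole second after the job is handed in: The rack lies at rest, ribs up, flat within 6 degrees on the counter itself (its origin 6 to 15 mm high), in front of the stop: its centre 25 to 250 mm before the line where the cove starts and within 250 mm of the stop's middle (angle between rack's own z axis and vertical above 3.04 rad and height (world z) of rack between 0.006 and 0.015 m and x of rack in the frame of stop between -0.25 and -0.025 m and y of rack in the frame of stop between -0.25 and 0.25 m and linear speed of rack below 0.01 m/s and angular speed of rack below 0.1 rad/s); the robot touches nothing.
It fails at once if the rack is lifted off the counter (all four of its edges more than 35 mm high) (height (world z) of each of rack_edge_a, rack_edge_b, rack_edge_c, rack_edge_d above 0.035 m).
It fails at once if the rack is pinched or shoved hard (fingers press it with more than 35 N) (contact force between the fingers and rack above 35 N).
It fails at once if the other rack is moved by more than 25 mm (distance of other_rack from where it was at the start of the episode above 0.025 m).
It fails at once if one of the other things on the counter is moved by more than 25 mm (distance of any of bur_jar, mirror, cup, spray, tray, tape from where it was at the start of the episode above 0.025 m).
It also fails if it takes over 51 s, if anything falls off the work surface, if the arm or the gripper's body presses on something with over 40 N, if the wrist force passes 120 N, or if a joint passes its speed limit or range.

### The arm

A 7-joint arm with a two-finger parallel gripper is mounted at the origin on the work surface. World frame = base frame: x ahead of the robot, y to its left, z up, the work surface at z = 0. Lengths are in mm, angles in rad, forces in N, time in s.
With the tool pointing down it reaches from about 400 to 875 mm from the base axis. Payload 19.3 kg.
Tool frame: the origin (TCP) lies at the very end of the fingers, on their centre line; the grasp point (between the pads) lies 19 mm behind it (grip_point_offset is the z of the grasp point in the tool frame, in mm); z points along the fingers, y is the line along which they close (so a half turn about z gives the same grasp; the last joint's range is limited). The gripper opens to 85 mm and grips with 20 to 120 N. Pads are 22 mm wide; open, the fingers measure 114 mm over their backs; the gripper's body (76 mm by 85 mm) begins 54 mm behind the grasp point. The pads swing forward as they close: fully open they stand 13 mm farther back than shut.
Start: joints at [1.077, 0.521, -0.036, 1.599, 0.021, 1.021, -0.113], TCP at [256.989, -569.711, 197.691] pointing down, gripper open.
Joint ranges: [-2.91, 2.91], [-0.3, 2.13], [-1.5, 1.42], [0.17, 2.43], [-1.26, 4.41], [0.16, 1.93], [-2.52, 2.52]. Speed limits (rad/s): [1.89, 1.89, 2.39, 2.39, 3.01, 3.01, 3.01].

### API

Orientations are given as a 3x3 rotation matrix whose columns are the frame's x, y, z axes.
In Python, from workcell import movep, movel, goto_joints, open_gripper, clamp, wait, inverse_kinematics, read_state, camera, PlanningError, finish_job, grip_point_offset gives the robot as it stands. Calls block until the motion is done:
- movep(position, orientation): joint-space move of the TCP to a pose.
- movel(position, frame=None, max_speed=150, guard=None): straight line of the TCP; frame=None keeps the orientation; max_speed is the mean speed in mm/s. With guard (N) it stops when the force on the tool has changed by that much, and returns True; else False.
- goto_joints(angles): joint-space move.
- open_gripper() and clamp(): open the fingers fully, or close them until they stop; the grip force is fixed at half the most.
- wait(seconds).
- inverse_kinematics(position, orientation): joint angles nearest the present ones, or None.
- read_state(): the state.
- camera(name): name is "side" or "top"; returns a dict with "image" (400x640x3 uint8, blue, green, red), "range_z" (400x640 float32, mm along the optical axis (not along the pixel's ray), 0 where there is no reading), "fx", "fy", "cx", "cy" (pixels), "cam_to_world" (4x4, takes a point from camera to world coordinates). Camera axes: x right, y up, looking along -z (the intrinsics and any distortion apply to the point x, -y, -z); pixel columns grow to the right and rows downward; lengths in mm; the calibration is good to about 2 mm. A picture is of the moment at which its call begins.
A pose or a line that the arm cannot do raises PlanningError and nothing moves.
- finish_job(): hands the job in; it is judged then, once.
The state is a dict: "time": time; "qpos": joint angles; "qvel": joint speeds; "joint_efforts": joint torques, N m; "eef_pos": TCP position; "tool_rot": TCP orientation; "ft_force": force on the tool from outside, world axes, zero at the start; "torque": the same for the moment, N m; "finger_gap": finger opening in mm; "gripper_force": force on a finger pad.
Only numpy, scipy, OpenCV 4.12 (cv2) and the standard library are available. Lean on these libraries where they do the work, as an engineer would, in place of code of your own. Each camera call takes 0.05 s, during which the arm holds its last target. There are 200 camera calls.

## Working session

There is one attempt and no reset: what is moved stays moved. The work goes in short steps, each a Python script; the robot and the scene stay as the last script left them, time stands still between calls to the robot, and variables do not carry over. Pictures are saved under pics/ and viewed, at most 10 in all, crops included, and the job is handed in when it is done.

```bash
mkdir -p pics; ls
python3 - <<'E'
from workcell import *
import cv2, numpy as np
for n in("top","side"):
    c=camera(n); cv2.imwrite(f"pics/{n}0.png",c["image"]); np.savez(f"{n}0.npz",**c)
    print(n,c["fx"],c["fy"],c["cx"],c["cy"],[k for k in c if k not in("image","range_z")]); print(np.round(c["cam_to_world"],3))
s=read_state(); print(s["time"],s["tool_rot"],s["finger_gap"],grip_point_offset)
E
```

```text
pics
top 363.08768840811035 363.08768840811035 319.88286296529196 199.07171542950158 ['fx', 'fy', 'cx', 'cy', 'cam_to_world']
[[-1.200000e-02  9.970000e-01 -7.000000e-02  4.097090e+02]
 [-1.000000e+00 -1.300000e-02 -5.000000e-03 -9.763000e+00]
 [-6.000000e-03  7.000000e-02  9.980000e-01  1.029401e+03]
 [ 0.000000e+00  0.000000e+00  0.000000e+00  1.000000e+00]]
side 397.0849110890339 397.0849110890339 315.05707395082686 199.26542085638016 ['fx', 'fy', 'cx', 'cy', 'cam_to_world']
[[-7.50000e-01  3.44000e-01 -5.65000e-01 -1.11224e+02]
 [-6.61000e-01 -4.17000e-01  6.24000e-01  6.78791e+02]
 [-2.00000e-02  8.41000e-01  5.40000e-01  6.47651e+02]
 [ 0.00000e+00  0.00000e+00  0.00000e+00  1.00000e+00]]
0.1 [[ 9.11533860e-01  4.11224699e-01 -5.18131153e-04]
 [ 4.11225013e-01 -9.11533422e-01  8.99548347e-04]
 [-1.02377365e-04 -1.03303727e-03 -9.99999461e-01]] 85.46071795749756 -18.700000000000003
```

View pics/top0.png

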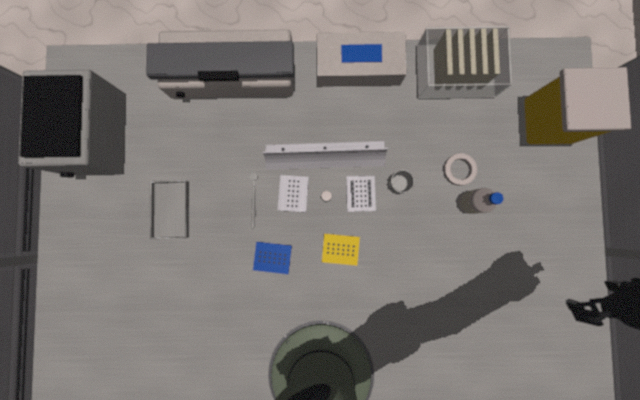

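View pics/side0.png

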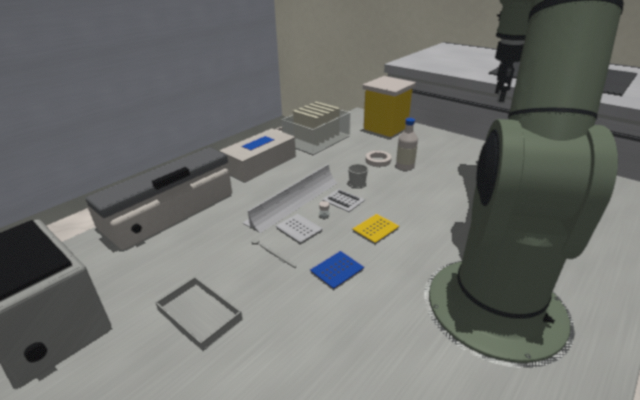

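Top view: there are four candidates. White plate with holes only (293,193), white plate with dark ribs or slots (361,194), blue plate (272,258) and yellow plate (341,250). The blue and yellow ones are look-alikes. The smooth-faced one at (293,193) should be the rack, and I'll check it in a close crop while measuring.

```bash
cat > h.py <<'E'
import cv2, numpy as np
def load(n,k="0"): return dict(np.load(f"{n}{k}.npz"))
def ray(c,u,v):
    d=np.array([(u-c["cx"])/c["fx"],-(v-c["cy"])/c["fy"],-1.0]); M=c["cam_to_world"]
    return M[:3,3],M[:3,:3]@d
def onplane(c,u,v,z):
    o,d=ray(c,u,v); return o+d*(z-o[2])/d[2]
def cloud(c):
    h,w=c["range_z"].shape; v,u=np.mgrid[:h,:w]; r=c["range_z"]
    P=np.stack([(u-c["cx"])/c["fx"]*r,-(v-c["cy"])/c["fy"]*r,-r],-1)
    return P@c["cam_to_world"][:3,:3].T+c["cam_to_world"][:3,3]
def proj(c,p):
    q=c["cam_to_world"][:3,:3].T@(np.asarray(p,float)-c["cam_to_world"][:3,3])
    return np.array([c["cx"]-c["fx"]*q[0]/q[2],c["cy"]+c["fy"]*q[1]/q[2]])
def tri(c1,p1,c2,p2):
    A=[];b=[]
    for c,p in((c1,p1),(c2,p2)):
        o,d=ray(c,*p); d=d/np.linalg.norm(d); Q=np.eye(3)-np.outer(d,d); A.append(Q); b.append(Q@o)
    return np.linalg.lstsq(np.vstack(A),np.hstack(b),rcond=None)[0]
def white(c,roi,t):
    m=np.zeros(c["image"].shape[:2],np.uint8); x0,y0,x1,y1=roi
    g=c["image"][y0:y1,x0:x1].min(-1); m[y0:y1,x0:x1]=(g>t)*255
    m=cv2.morphologyEx(m,cv2.MORPH_CLOSE,np.ones((5,5),np.uint8))
    k=max(cv2.findContours(m,cv2.RETR_EXTERNAL,cv2.CHAIN_APPROX_NONE)[0],key=cv2.contourArea)
    return k[:,0].astype(float)
E
python3 - <<'E'
from h import *
t,s=load("top"),load("side")
for nm,c,rois in(("top",t,[(270,168,316,222),(340,168,383,222)]),("side",s,[(268,210,328,248),(322,184,368,214)])):
    for r in rois:
        k=white(c,r,175); z=10 if r is rois[0] else 5
        P=np.array([onplane(c,*p,z)[:2] for p in k]).astype(np.float32); R=cv2.minAreaRect(P)
        print(nm,np.round(R[0],1),np.round(R[1],1),round(R[2],2),"centre px",np.round(cv2.minAreaRect(k.astype(np.float32))[0],1))
P=cloud(t)
for nm,(a,b,d,e) in {"rack":(283,180,304,208),"other":(351,180,372,208),"ctr":(300,215,340,225)}.items(): print(nm,"range z",np.percentile(P[b:e,a:d,2],[5,50,95]).round(1))
# stop: profile along columns from the depth cloud
for u in (275,300,325,350,375):
    q=P[140:166,u]; print(u,[(int(a),int(b)) for _,(a,_y,b) in enumerate(q)][::2], int(q[0,1]))
a=cv2.resize(t["image"][130:275,235:415],None,fx=4,fy=4,interpolation=cv2.INTER_CUBIC)[:, :]
cv2.imwrite("pics/crop.png",a)
E
```

```text
top [499.7  71.8] [75.  95.4] 85.65 centre px [292.8 193. ]
top [ 496.1 -119.8] [76.3 93.7] 89.28 centre px [360.5 193.5]
side [513.7  98.9] [18.3 71.5] 76.95 centre px [288.8 228.1]
side [530.6 -75.1] [11.3 33.8] 22.24 centre px [324.7 201.8]
rack range z [ 6.3  9.5 12.4]
other range z [ 1.   4.7 11.2]
ctr range z [-3.8 -0.8  2.1]
275 [(655, -4), (647, 1), (642, -2), (636, -1), (630, 0), (624, 2), (606, 59), (603, 46), (600, 34), (596, 26), (409, 1029), (587, 12), (582, 7)] 123
300 [(653, -3), (647, -1), (640, 3), (634, 4), (629, 0), (622, 4), (607, 52), (603, 43), (600, 28), (596, 24), (591, 16), (587, 11), (581, 7)] 50
325 [(651, 0), (646, -2), (639, 3), (633, 3), (627, 6), (611, 55), (607, 48), (604, 34), (600, 26), (596, 19), (591, 14), (586, 10), (581, 6)] -21
350 [(651, -2), (644, 1), (638, 3), (633, 2), (627, 0), (610, 53), (607, 42), (604, 31), (599, 24), (595, 18), (590, 11), (585, 9), (581, 1)] -93
375 [(649, 1), (643, 3), (637, 3), (632, 2), (614, 56), (610, 49), (607, 38), (603, 29), (599, 22), (594, 15), (590, 9), (584, 7), (580, 2)] -164
```

View pics/crop.png

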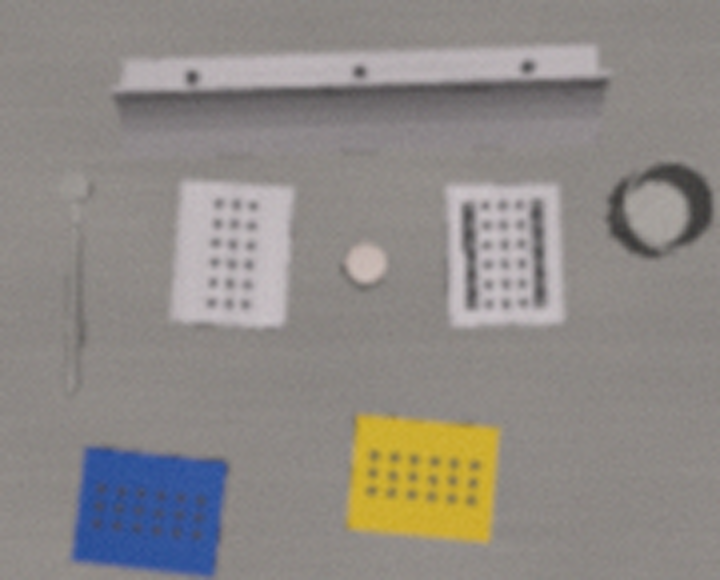

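The crop shows the smooth white plate with holes only at crop (232,252), which is top-view (293,193): ribs down, so it is the target. The plate at (505,254) shows its ribs, so it is the other rack. The rack measures 9.5 mm high, and the stop's rim is about 55 mm high. Next I'll refine the stop, check against the side view, and move to hover.

Run:
```python
from h import *
from workcell import *
import json
t,s=load("top"),load("side")
fits=[]
for nm,c in(("top",t),("side",s)):
    P=cloud(c).reshape(-1,3); ok=(abs(P[:,1]+20)<160)&(P[:,0]>540)&(P[:,0]<640)
    Q=P[ok&(P[:,2]>28)&(P[:,2]<50)]           # cove wall band: known x for its height
    off=np.interp(Q[:,2],[22,34,44,56],[25.5,32,35,37])
    k=np.ones(len(Q),bool)
    for _ in range(4):
        f=np.polyfit(Q[k,1],Q[k,0]-off[k],1); r=Q[:,0]-off-np.polyval(f,Q[:,1]); k=abs(r)<4
    print(nm,"cove line x at y=0:",f[1].round(1),"slope",f[0].round(4),k.sum(),"rms",r[k].std().round(2),"z99.5",np.percentile(P[ok,2],99.5).round(1))
    R=P[(abs(P[:,2]-10)<5)&(abs(P[:,0]-500)<60)&(abs(P[:,1]-72)<48)]
    m=cv2.minAreaRect(R[abs(R[:,2]-10)<4][:,:2].astype(np.float32)); print("  rack by depth",np.median(R,0).round(1),np.round(m[0],1),np.round(m[1],1))
    fits.append(f)
# rack corners over both views
kt=cv2.boxPoints(cv2.minAreaRect(np.float32(white(t,(270,168,316,222),175))))
x0,y0=272,212; g=s["image"][y0:246,x0:328].min(-1)
th,_=cv2.threshold(g,0,255,cv2.THRESH_BINARY+cv2.THRESH_OTSU); ks=white(s,(x0,y0,328,246),int(th)); qs=cv2.approxPolyDP(ks.astype(np.int32)[:,None],5,True)[:,0]
print("side quad",th,qs.tolist())
for p in kt:
    e=proj(s,onplane(t,*p,10)); q=min(qs,key=lambda a:np.linalg.norm(a-e)); print(np.round(onplane(t,*p,10)[:2],1),"pred side",e.round(1),"seen",q,"tri",tri(t,p,s,q).round(1))
open_=read_state()["eef_pos"]
movel([open_[0],open_[1],300]); clamp()
yaw=-np.mean([f[0] for f in fits]); a=np.arctan(yaw); c_,s_=np.cos(a),np.sin(a)
json.dump(dict(a=float(a),x0=float(np.mean([f[1] for f in fits]))),open("stop.json","w"))
R=np.array([[c_,s_,0],[s_,-c_,0],[0,0,-1.]]); movep([420,75,250],R)
st=read_state(); print(st["time"],st["eef_pos"],st["finger_gap"],st["qpos"])
```

```text
top cove line x at y=0: 571.4 slope -0.018 474 rms 0.9 z99.5 57.6
  rack by depth [497.1  73.7   9.4] [497.7  68.8] [ 89.2 100. ]
side cove line x at y=0: 571.2 slope -0.0178 615 rms 1.64 z99.5 57.4
  rack by depth [494.9  75.1  10. ] [497.8  72.9] [ 83.4 102.9]
side quad 134.0 [[272, 212], [272, 245], [327, 245], [327, 219], [319, 212]]
[455.  112.4] pred side [300.4 240.5] seen [327 245] tri [427.1  93.    3.7]
[550.2 105.7] pred side [276.4 225.2] seen [272 212] tri [550.4 106.4  52.4]
[544.2  30.8] pred side [297.1 213.8] seen [319 212] tri [517.9  12.4  23.1]
[449.1  38. ] pred side [321. 228.] seen [327 219] tri [442.3  32.2  40.1]
4.075 [420.24921547  74.52663534 249.99035629] -0.20307104682735666 [ 0.30283112  0.18765675 -0.69887727  1.99467194  0.14240771  1.00716595
 -2.0174615 ]
```

Both views agree. The cove line is at x≈571.3 at y=0 with yaw about 1°. The rack top is at 9.4 and 10 mm, with its centre near (499,72). The predicted side-view corners fall on the visible rack. The Otsu quad spilled over its ROI, so I ignore it. Now the push.

```bash
cat >> h.py <<'E'
import json
from workcell import *
S=json.load(open("stop.json")); A=S["a"]; ex=np.array([np.cos(A),np.sin(A)]); ey=np.array([-ex[1],ex[0]])
O=np.array([S["x0"],0.]) + (-20-0)*ey   # a point on the cove line near y=-20
Y=73+20                                  # working y in stop frame (world y about 73)
def W(x,z,y=Y): return [*(O+x*ex+y*ey),z]
def rep(m=""):
    s=read_state(); d=np.array(s["eef_pos"][:2])-O; print(m,round(s["time"],2),"stopframe",(d@ex).round(1),(d@ey).round(1),"z",round(s["eef_pos"][2],2),"F",np.round(s["ft_force"],1))
def snap(k):
    for n in("top","side"):
        c=camera(n); np.savez(f"{n}{k}.npz",**c)
E
python3 - <<'E'
from h import *
movep(W(-155,60),np.array(read_state()["tool_rot"])); print(movel(W(-155,1.2),max_speed=60,guard=15)); rep("down")
print(movel(W(-60,1.2),max_speed=40,guard=15)); rep()
print(movel(W(-29,1.2),max_speed=30,guard=15)); rep("push")
snap("1")
t,s=load("top","1"),load("side","1")
a=t["image"][130:230,250:350]; b=s["image"][170:270,240:340]
cv2.imwrite("pics/push1.png",cv2.resize(np.hstack([a,b]),None,fx=4,fy=4,interpolation=cv2.INTER_CUBIC))
E
```

```text
False
down 5.99 stopframe -154.8 93.0 z 1.44 F [ 0.6 -0.3  0.3]
False
 8.52 stopframe -60.1 93.0 z 1.21 F [0.2 0.1 0.8]
False
push 9.7 stopframe -29.2 93.0 z 1.19 F [-0.2 -0.2 -0.3]
```

View pics/push1.png

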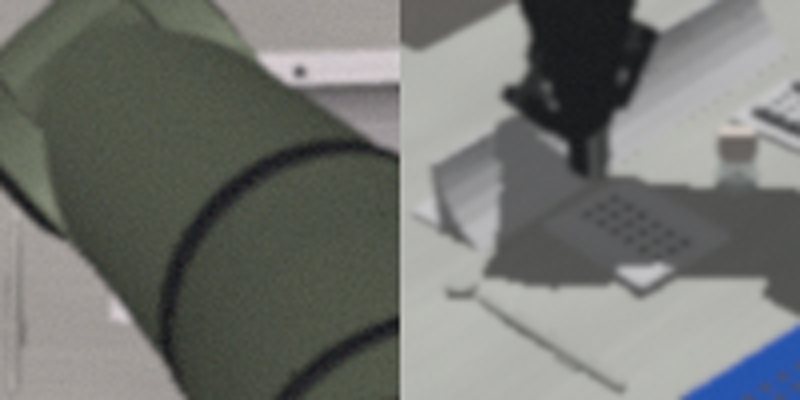

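The side crop shows the rack still flat where it was, with its near corner at side (300,242). The finger's tip appears around (287,214), beyond it, so the finger seems to have passed over. I'll measure the tip by depth.

Run:
```python
from h import *
s=load("side","1"); P=cloud(s); st=read_state(); p=np.array(st["eef_pos"])
print("tcp",p.round(1),"gap",st["finger_gap"],"px",proj(s,p).round(1),"px z=15",proj(s,p+[0,0,14]).round(1)); print(np.round(st["tool_rot"],3))
dark=(s["image"].max(-1)<60)
for v in range(196,232,3):
    us=np.where(dark[v,275:300])[0]+275
    print(v,us.min() if len(us) else None,us.max() if len(us) else None,[P[v,u].round(0).astype(int).tolist() for u in (283,286,289,292)])
```

```text
tcp [540.9  72.4   1.2] gap -0.17550258442140443 px [287.7 223.5] px z=15 [287.4 219.4]
[[ 1.     0.017 -0.   ]
 [ 0.017 -1.    -0.   ]
 [-0.     0.    -1.   ]]
196 275 294 [[533, 89, 102], [523, 88, 106], [523, 78, 101], [529, 61, 90]]
199 275 291 [[540, 84, 87], [527, 85, 93], [529, 72, 86], [528, 63, 82]]
202 277 290 [[528, 96, 89], [527, 86, 84], [527, 76, 80], [533, 59, 69]]
205 282 286 [[526, 98, 82], [532, 83, 72], [529, 74, 69], [533, 60, 60]]
208 283 286 [[541, 86, 60], [532, 83, 62], [528, 76, 60], [534, 59, 49]]
211 283 286 [[541, 86, 50], [532, 83, 53], [530, 75, 49], [528, 65, 45]]
214 None None [[579, 52, 5], [531, 86, 45], [528, 77, 42], [563, 32, 2]]
217 None None [[572, 60, 3], [569, 51, -2], [561, 47, 0], [544, 52, 11]]
220 None None [[564, 68, 0], [545, 74, 12], [540, 68, 11], [535, 61, 9]]
223 None None [[543, 88, 10], [538, 82, 10], [531, 76, 10], [526, 70, 9]]
226 None None [[530, 100, 14], [528, 91, 9], [522, 86, 9], [513, 83, 12]]
229 None None [[525, 106, 10], [517, 102, 11], [511, 97, 11], [506, 91, 10]]
```

By depth the visible fingertips end at z≈40 mm while the TCP reads 1.2, so the real tool is shorter than stated. The lateral position matches. I'll check with a guarded touch on bare counter.

Run:
```python
from h import *
movel(W(-29,60)); movep(W(-165,30),np.array(read_state()["tool_rot"])); rep()
try:
    print(movel(W(-165,-44),max_speed=25,guard=6)); rep("touch")
except PlanningError as e: print("PE",e)
snap("2"); s=load("side","2"); t=load("top","2")
p=np.array(read_state()["eef_pos"]); print("px",proj(s,p).round(1))
u,v=proj(s,p).astype(int); b=s["image"][v-75:v+25,u-50:u+50]
cv2.imwrite("pics/touch.png",cv2.resize(b,None,fx=5,fy=5,interpolation=cv2.INTER_CUBIC)); print(u-50,v-75)
```

```text
10.96 stopframe -165.4 93.1 z 29.57 F [ 1.2 -0.7  0.3]
True
touch 13.18 stopframe -165.0 93.1 z -33.58 F [-1.6 -1.  12.6]
px [326.  253.5]
276 178
```

View pics/touch.png

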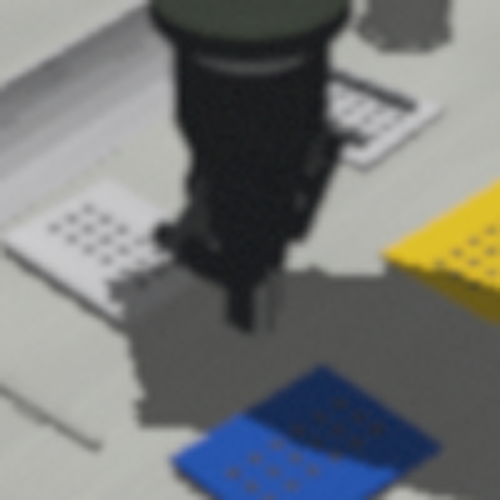

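The touch at TCP z = -33.6 confirms that the real fingertips stand about 33 mm above the reported TCP; the picture shows the tip on the counter near side (326,244). I'll find the zero precisely, then push with that offset.

Run:
```python
from h import *
for z in (-33,-32.5,-32,-31,-30):
    movel(W(-165,z),max_speed=10); wait(0.15); rep()
    if read_state()["ft_force"][2]<1.5: break
```

```text
13.68 stopframe -165.0 93.0 z -33.1 F [ 0.2  1.3 -0. ]
```

```bash
echo 'DZ=-33.3' >> h.py
python3 - <<'E'
from h import *
z=DZ+1.3
movel(W(-165,z),max_speed=20)
for x,v in((-110,60),(-60,40),(-34,30)):
    print(movel(W(x,z),max_speed=v,guard=15)); rep()
snap("3"); t,s=load("top","3"),load("side","3")
a=t["image"][130:230,250:350]; b=s["image"][150:250,240:340]
cv2.imwrite("pics/push3.png",cv2.resize(np.hstack([a,b]),None,fx=4,fy=4,interpolation=cv2.INTER_CUBIC))
E
```

```text
False
 14.99 stopframe -110.3 93.0 z -32.01 F [ 0.5  0.2 -0.2]
False
 16.39 stopframe -59.8 93.1 z -31.85 F [ 0.4 -0.9 -0.3]
False
 17.41 stopframe -33.9 93.1 z -31.95 F [ 0.1 -0.9 -0.6]
```

View pics/push3.png

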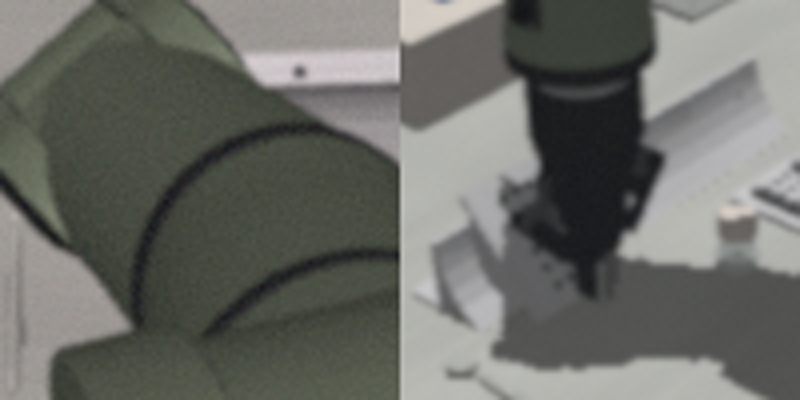

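The rack is now tipped up in front of the finger. Its left upper corner is at crop (470,200), above the rim, and the finger stands at its lower edge. I'll push the last few mm, back off and measure.

Run:
```python
from h import *
z=DZ+1.3
print(movel(W(-26,z),max_speed=20,guard=15)); rep(); wait(0.2)
movel(W(-45,z),max_speed=40); movel(W(-70,130),max_speed=200); rep("up")
snap("4"); s=load("side","4"); P=cloud(s).reshape(-1,3)
d=(P[:,:2]-O); X=d@ex; Yy=d@ey-Y
m=(abs(Yy)<36)&(X>-45)&(X<70)&(P[:,2]>4)&(P[:,2]<110)
for lo in (-36,-18,0,18):
    k=m&(Yy>=lo)&(Yy<lo+18)
    h=[(zz,int(np.median(X[k&(abs(P[:,2]-zz)<4)])),int((k&(abs(P[:,2]-zz)<4)).sum())) for zz in range(8,96,10) if (k&(abs(P[:,2]-zz)<4)).sum()>2]
    print(lo,h)
b=s["image"][140:260,230:350]
cv2.imwrite("pics/lean.png",cv2.resize(b,None,fx=4,fy=4,interpolation=cv2.INTER_CUBIC))
```

```text
False
 18.06 stopframe -25.9 93.0 z -32.0 F [ 0.3 -0.5 -0.6]
up 19.85 stopframe -70.4 92.8 z 129.13 F [-0.1  0.9  0.1]
-36 [(8, -12, 16), (18, -4, 19), (28, 2, 17), (38, 10, 14), (48, 17, 16), (58, 26, 18), (68, 34, 18), (78, 42, 14)]
-18 [(8, -13, 18), (18, -3, 18), (28, 2, 17), (38, 9, 20), (48, 18, 18), (58, 26, 19), (68, 33, 19), (78, 41, 19)]
0 [(8, -13, 19), (18, -5, 25), (28, 3, 20), (38, 10, 22), (48, 17, 21), (58, 25, 21), (68, 33, 19), (78, 40, 21)]
18 [(8, -13, 25), (18, -4, 24), (28, 2, 16), (38, 10, 17), (48, 18, 23), (58, 25, 21), (68, 32, 21), (78, 41, 18)]
```

View pics/lean.png

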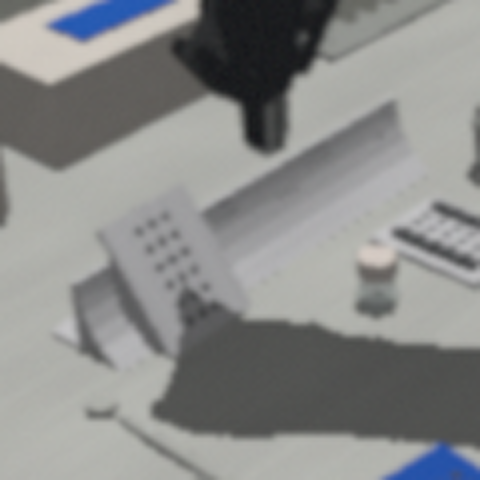

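The rack leans square on the stop at about 52°. Its lower edge is at crop (205,330) and its raised edge at (140,210), with measured x≈-14 at the counter and about 43 at z≈80. Now I'll reach behind the raised edge and draw it back.

Run:
```python
from h import *
movel(W(-40,DZ+170),max_speed=200); movel(W(74,DZ+150),max_speed=200)
print(movel(W(74,DZ+66),max_speed=90,guard=10)); rep("behind")
print(movel(W(45,DZ+66),max_speed=40,guard=15)); rep()
print(movel(W(-20,DZ+68),max_speed=45,guard=15)); rep("drawn")
wait(0.4); movel(W(20,DZ+150),max_speed=150); movep([420,-120,250],np.array(read_state()["tool_rot"])); rep("clear")
snap("5"); s,t=load("side","5"),load("top","5")
for c in (t,s):
    P=cloud(c).reshape(-1,3); d=P[:,:2]-O; X=d@ex; Yy=d@ey-Y
    k=(abs(Yy)<60)&(X>-150)&(X<-5)&(P[:,2]>2)&(P[:,2]<120); print(k.sum(),"x",np.percentile(X[k],[2,50,98]).round(),"y",np.percentile(Yy[k],[2,98]).round(),"z",np.percentile(P[k,2],[5,50,95,99]).round(1))
cv2.imwrite("pics/end.png",cv2.resize(np.hstack([t["image"][130:280,235:415],s["image"][140:290,230:410]]),None,fx=2.2,fy=2.2,interpolation=cv2.INTER_CUBIC))
```

```text
False
behind 22.06 stopframe 74.4 93.1 z 33.27 F [0.  0.5 0.6]
False
 22.93 stopframe 45.1 93.0 z 32.69 F [-0.4 -0.3 -0.1]
False
drawn 24.52 stopframe -19.8 93.0 z 34.67 F [ 0.3 -0.2 -0.1]
clear 26.8 stopframe -152.9 -96.7 z 249.57 F [ 0.8 -0.5 -0.2]
893 x [-137.  -78.  -24.] y [-48.  46.] z [ 2.3  4.1 10.6 12.7]
718 x [-129.  -79.  -26.] y [-40.  46.] z [ 2.4  4.7 10.6 11.9]
```

View pics/end.png

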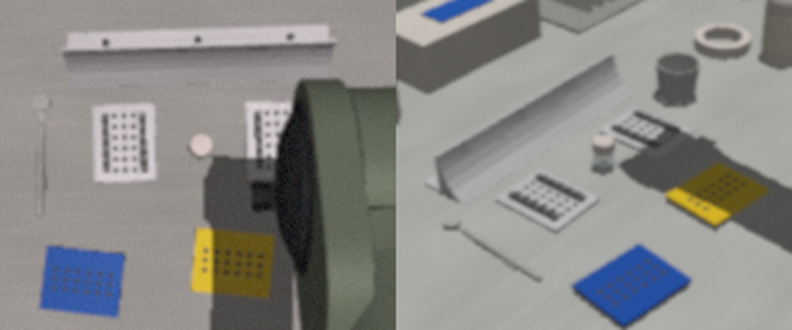

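The rack lies flat with its ribs up at crop (125,143), its centre about 78 mm before the cove. The plate is 4 mm high and the rib tops about 10 mm. Jar, mirror and other rack look undisturbed, and the arm is clear.

```bash
python3 -c "
from workcell import *
print(finish_job())"
```

```text
the job is handed in; nothing more can be done
None
```

The rack is turned over and lies flat, ribs up, about 78 mm in front of the stop. The job was handed in at about 27 s; no verdict came back. The fingertips sat about 33 mm higher than the reported TCP, so the first push passed over the rack without contact, and I corrected for that.

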